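# Slide the bottle under the swivel tap

## Robot

A 6-joint arm with a two-finger parallel gripper is mounted at the origin on the work surface. World frame = base frame: x ahead of the robot, y to its left, z up, the work surface at z = 0. Lengths are in m, angles in rad, forces in N, time in s.
With the tool pointing down it reaches from about 0.425 to 1.125 m from the base axis. Payload 14.9 kg.
Tool frame: the origin (TCP) lies on the mounting face of the last link; the fingertips stand 191 mm ahead of it and the grasp point (between the pads) lies 172 mm ahead of it; x points along the fingers, y is the direction in which the jaws open and shut, and the axes are right-handed (so a half turn about x gives the same grasp; the last joint's range is limited). The gripper opens to 91 mm and grips with 3 to 60 N. Pads are 32 mm wide; open, the fingers measure 118 mm over their backs; the gripper's body (76 mm by 178 mm) begins 60 mm behind the grasp point.
Start: joints at [1.299, 0.379, 1.734, -0, 1.028, -0.033], TCP at [0.166, 0.68, 0.405] pointing down, gripper open.
Joint ranges: [-2.77, 2.77], [-0.74, 2.19], [0, 2.66], [-1.06, 4.2], [0.31, 2.87], [-3.08, 3.08]. Speed limits (rad/s): [1.89, 1.89, 2.39, 3.14, 3.14, 3.14].

## Interface

Orientations are given as a rotation vector (axis times angle).
In Python, from rig import * gives the robot as it stands. The module is installed in compiled form; this text tells all that it offers.
- The arm moves only by the shell command python3 -m pendant 'ROWS' [OPENING] [FORCE]. ROWS is a JSON object of lists of equal length, an entry for each row: "xyz": the shift along the tool's x, y, z normalised to -1 to 1, where 1 is 0.3 m, a list of three; "rot": the turn, a rotation vector about the tool's x, y, z normalised to -1 to 1, where 1 is 30 degrees, a list of three. In form: {"xyz": [[dx, dy, dz], ...], "rot": [[wx, wy, wz], ...]}. A call has 1 to 5 rows; each row shifts and turns the commanded pose from where the row before left it, along the tool's axes as they then stand; what a row does not reach is not made up. A row lasts 1/12 s, in which the tool goes at most 41.7 mm and 7.16 degrees, less where a joint would pass 70% of its speed; a pose out of reach is approached as far as the arm can. A call with a number of a shift or a turn outside -1 to 1 is refused whole. A call with a gripper value outside its range is refused whole. OPENING is the gripper's target within -1 to 1 (shut at 1, half-way at 0, fully open at -1), set as the call begins (- or left out, the last holds). The fingers move at their own pace and stop on an object; FORCE is the grip in N (left out, the last holds). Time passes only in rows, so rows that do not move let the fingers close. It gives the time, the measured TCP pose, the force and the opening at its end, in the units of the state.
- get_obs(): the state, without advancing time (a new reading comes with each control period).
- camera(name): name is "side" or "top"; returns a dict with "image" (384x512x3 uint8, red, green, blue), "fx", "fy", "cx", "cy" (pixels), "R" (3x3) and "t" (3): a world point X has camera coordinates R X + t. Camera axes: x right, y down, z forward; pixel columns grow to the right and rows downward; lengths in m; the calibration is good to about 2 mm. A picture is of the moment at which its call begins. There is no depth.
- sign_off(): hands the job in, once; it reports no verdict.
The state is a dict: "t": time; "q": joint angles; "qvel": joint speeds; "effort": joint torques, N m; "ee_pos": TCP position; "tool_rot": TCP orientation; "wrist_force": force on the tool from outside, world axes, zero at the start; "ft_torque": the same for the moment, N m; "width": finger opening in m.
Only numpy, scipy, OpenCV 4.12 (cv2) and the standard library are available. Lean on these libraries where they do the work, as an engineer would, in place of code of your own. Each camera call takes 0.05 s, during which the arm holds its last target.

## Task

Get the open drinking bottle ready for filling: slide it along the counter, pushing it low so that it never tips, until it stands wholly on the drip grate of the tap, and swing the tap's spout round so that its outlet is right over the bottle's open mouth. Only push with the fingers: do not grip, lift or shove hard either the bottle or the spout, and leave the other things on the counter where they are.

Things in the scene. Friction and masses are not known exactly. Their poses are not given: they have to be found in the camera images.
- bottle: Slim bare-metal drinking bottle, lid off, standing upright on the counter to the robot's right of the tap. Round, 66 mm across up to 175 mm high, then a shoulder to a neck 50 mm across; 235 mm high in all. 0.3 to 0.6 kg. It slides on the counter if pushed below about 35 mm; pushed higher it may tip over. Origin: centre of its underside, z axis up along the bottle.
- mouth (a point): Centre of the bottle's open mouth, at its rim, 235 mm above its underside. The opening is 44 mm across.
- grate (a point): Centre of the tap's drip grate, at counter level: a slotted square steel plate, 150 by 150 mm, let in flush with the counter so that things slide onto it without a step. The tap's upright column (38 mm across, foot 64 mm across, fixed, 270 mm high, with a small fixed lever that reaches 54 mm out from its axis on the robot's right, 130 to 195 mm up) stands 165 mm from here along this frame's +x axis; the frame's x and y axes run along the grate's sides, z is up.
- spout (a joint): Angle of the tap's swivel spout about the column's upright axis, rad. 0: the outlet is straight above the grate's centre. Positive: swung to the robot's left. Range -1.7 to 1.7. It turns when pushed sideways with about 1 to 2 N near its end and stays where it is left. The spout is a level steel tube 22 mm across, its axis 294 mm and its top 305 mm above the counter, running out from the column's axis; the swivel head on top of the column, 43 mm across, reaches up to 317 mm.
- outlet (a point): Centre of the spout's outlet, which points straight down, 260 mm above the counter (25 mm above the mouth of the standing bottle) and 165 mm out from the column's axis. It is the lower end of a 23 mm wide nozzle that hangs from the tube's end.
- cap: The bottle's black screw cap lying on the counter, 56 mm across, 42 mm high with its loop. Origin: centre of its underside. Leave it alone.
- shaker: Grey shaker cup with black lid, 94 mm across, 198 mm high. Origin: centre of its underside. Leave it alone.
- tub: White tub with black lid, 114 mm across, 147 mm high. Origin: centre of its underside. Leave it alone.
- dumbbell: Small hexagonal dumbbell lying on the counter, 215 mm long along its x axis, 62 mm high. Origin: middle of its underside. Leave it alone.
Mind the look-alikes: they are no part of the job. Leave any red look-alike of the bottle alone.

How it is judged:
At the end, for the whole second after the job is handed in: The bottle stands upright and at rest with its whole underside on the grate (its axis within 42 mm of the grate's centre along each side), and the spout is at rest with its outlet within 15 mm, seen from above, of the centre of the bottle's mouth (x of bottle in the frame of grate between -0.042 and 0.042 m and y of bottle in the frame of grate between -0.042 and 0.042 m and horizontal distance between mouth and outlet below 0.015 m and angle between bottle's own z axis and vertical below 0.05 rad and height (world z) of bottle below 0.004 m and linear speed of bottle below 0.02 m/s and velocity of joint spout between -0.05 and 0.05 rad/s); the robot touches nothing.
It fails at once if the bottle tips by more than 0.2 rad (angle between bottle's own z axis and vertical above 0.2 rad).
It fails at once if the bottle is lifted off the counter by more than 12 mm (height (world z) of bottle above 0.012 m).
It fails at once if the bottle is gripped or shoved hard (more than 15 N) (contact force between any of the fingers, the arm and bottle above 15 N).
It fails at once if the spout is gripped or shoved hard (more than 15 N) (contact force between any of the fingers, the arm and spout above 15 N).
It fails at once if another thing on the counter is moved by more than 15 mm (distance of any of cap, shaker, tub, dumbbell from where it was at the start of the episode above 0.015 m).
It also fails if it takes over 72 s, if anything falls off the work surface, if the arm or the gripper's body presses on something with over 40 N, if the wrist force passes 120 N, or if a joint passes its speed limit or range.

## Working session

There is one attempt and no reset: what is moved stays moved. The work goes in short steps, Python scripts to look and compute and a shell command to move; the robot and the scene stay as the last step left them, time stands still between calls to the robot, and variables do not carry over. Pictures are saved under pics/ and viewed, and the job is handed in when it is done.

```bash
mkdir -p pics; python3 - <<'E'
from rig import *
import cv2,numpy as np
for n in("side","top"):
    c=camera(n); cv2.imwrite(f"pics/{n}0.png",c["image"][:,:,::-1]); print(n,c["fx"],c["fy"],c["cx"],c["cy"],c["R"],c["t"])
o=get_obs(); print(o)
E
```

```text
side 448.51377366730446 448.51377366730446 246.36956362669247 189.94273490446008 [[ 0.99109208 -0.13285399 -0.00929047]
 [-0.07573371 -0.50484266 -0.85988272]
 [ 0.10954862  0.85292655 -0.51040709]] [-0.57102892  0.18624934  1.15219702]
top 442.3698185831579 442.3698185831579 263.0062304272109 194.834830941778 [[ 0.0271951  -0.99932703  0.0246153 ]
 [-0.98282812 -0.03122571 -0.18186216]
 [ 0.1825084  -0.01924685 -0.98301589]] [-0.02116753  0.61973046  1.54137894]
{'t': 0.1, 'q': array([ 1.29870739e+00,  3.79346582e-01,  1.73470992e+00,  2.80458349e-05,
        1.02848483e+00, -3.32777612e-02]), 'qvel': array([ 0.00169002, -0.00016618, -0.00115924,  0.00149021,  0.00076097,
       -0.00076271]), 'effort': array([ 2.01541457e-04, -7.65041614e+01, -4.35294378e+01,  6.52500289e-02,
        3.98272939e-02,  6.51239532e-06]), 'ee_pos': array([0.16552821, 0.67997979, 0.4041666 ]), 'tool_rot': array([ 0.18676204,  1.56282021, -0.18823205]), 'wrist_force': array([-0.58202928, -0.1954574 , -0.30384909]), 'ft_torque': array([-0.00767354,  0.03379603, -0.02630224]), 'width': 0.09153442441838607}
```

View pics/side0.png

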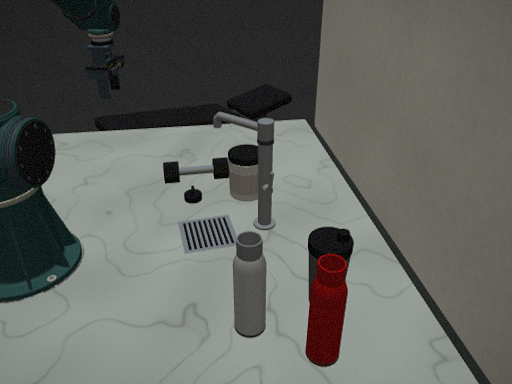

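View pics/top0.png

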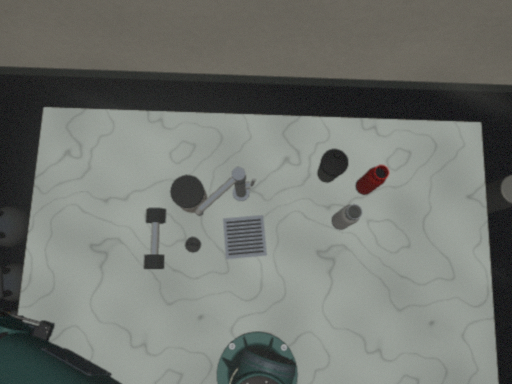

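The side view shows the grey bottle at (250,285), the red look-alike at (325,310), the grate at (208,233) and the column foot at (264,224). The spout is swung left, with its outlet near (217,125). I'll zoom in to measure.

```bash
python3 - <<'E'
import cv2
a=cv2.imread("pics/top0.png")[135:275,135:400]; cv2.imwrite("pics/t0z.png",cv2.resize(a,None,fx=3,fy=3,interpolation=cv2.INTER_CUBIC))
a=cv2.imread("pics/side0.png")[95:375,155:365]; cv2.imwrite("pics/s0z.png",cv2.resize(a,None,fx=2.1,fy=2.1,interpolation=cv2.INTER_CUBIC))
E
```

```text
(no output)
```

View pics/t0z.png

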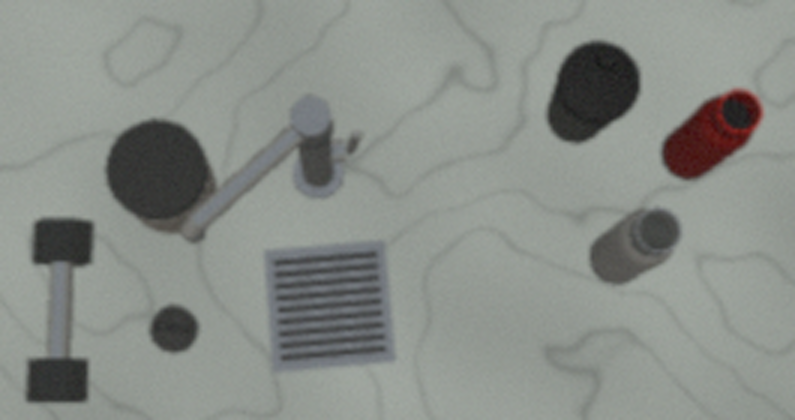

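View pics/s0z.png

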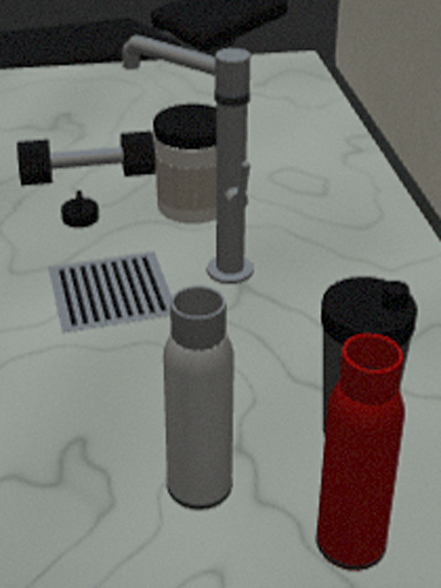

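```bash
cat > h.py <<'E'
import numpy as np,cv2
TOP=dict(f=442.3698185831579,c=(263.0062304272109,194.834830941778),R=np.array([[0.0271951,-0.99932703,0.0246153],[-0.98282812,-0.03122571,-0.18186216],[0.1825084,-0.01924685,-0.98301589]]),t=np.array([-0.02116753,0.61973046,1.54137894]))
SIDE=dict(f=448.51377366730446,c=(246.36956362669247,189.94273490446008),R=np.array([[0.99109208,-0.13285399,-0.00929047],[-0.07573371,-0.50484266,-0.85988272],[0.10954862,0.85292655,-0.51040709]]),t=np.array([-0.57102892,0.18624934,1.15219702]))
def back(C,uv,z):
    d=np.array([(uv[0]-C['c'][0])/C['f'],(uv[1]-C['c'][1])/C['f'],1.]); o=-C['R'].T@C['t']; w=C['R'].T@d
    return (o+w*(z-o[2])/w[2])[:2]
def proj(C,X):
    p=C['R']@np.array(X)+C['t']; return C['f']*p[:2]/p[2]+C['c']
def tz(u,v): return ((u+.5)/3-.5+135,(v+.5)/3-.5+135)
def sz(u,v): return ((u+.5)/2.1-.5+155,(v+.5)/2.1-.5+95)
E
python3 - <<'E'
from h import *
np.set_printoptions(precision=4,suppress=True)
g=[back(TOP,tz(*p),0) for p in[(265,250),(383,241),(394,359),(273,370)]]
print("grate",g,np.mean(g,0),[np.linalg.norm(g[i]-g[i-1]) for i in range(4)])
g2=[back(SIDE,sz(*p),0) for p in[(49,267),(156,252),(176,316),(65,332)]]
print("grate side",g2,np.mean(g2,0))
print("mouth top",back(TOP,tz(659,231),.235),"side",back(SIDE,sz(200,304),.235))
print("head",back(TOP,tz(311,114),.317),"foot",back(TOP,tz(319,176),.005), "footside",back(SIDE,sz(230,269),.005))
print("spout end",back(TOP,tz(196,228),.29),"outlet side",back(SIDE,sz(132,66),.26))
print("cap",back(TOP,tz(174,328),.02),"red",back(TOP,tz(741,110),.235),"shaker",back(TOP,tz(599,83),.19),"tub",back(TOP,tz(158,166),.147),"db",back(TOP,tz(62,240),.06),back(TOP,tz(57,380),.06))
E
```

```text
grate [array([0.5388, 0.1416]), array([ 0.5545, -0.0036]), array([ 0.41 , -0.021]), array([0.3926, 0.1255])] [0.474  0.0607] [np.float64(0.14714416879421024), np.float64(0.14605770101869273), np.float64(0.14553410793622026), np.float64(0.14754557133747184)]
grate side [array([0.3929, 0.1262]), array([0.5431, 0.1415]), array([ 0.5538, -0.0085]), array([ 0.4124, -0.0206])] [0.4756 0.0597]
mouth top [ 0.5416 -0.2929] side [ 0.5454 -0.2968]
head [0.638 0.079] foot [0.6328 0.0783] footside [0.6384 0.0778]
spout end [0.5217 0.1923] outlet side [0.5245 0.1984]
cap [0.4385 0.2454] red [ 0.6772 -0.3839] shaker [ 0.7143 -0.2374] tub [0.6119 0.2565] db [0.5357 0.378 ] [0.3716 0.3721]
```

```bash
cat >> h.py <<'E'
from scipy.spatial.transform import Rotation as Ro
def st():
    from rig import get_obs
    o=get_obs(); R=Ro.from_rotvec(o['tool_rot']).as_matrix(); return o,np.array(o['ee_pos']),R
def go(goal,R,p,n=None,lim=.0417,ref='tip'):
    "rows to translate so that the fingertip (ref tip) reaches goal"
    tip=p+R[:,0]*.191 if ref=='tip' else p
    d=R.T@(np.array(goal)-tip)/.3; k=n or int(np.ceil(np.abs(np.linalg.norm(d)*.3)/lim)); print('tip',tip.round(4),'total',d.round(4),'rows',k,'each',(d/k).round(4))
def turn(R,Rg):
    w=Ro.from_matrix(R.T@Rg).as_rotvec(degrees=True); k=int(np.ceil(np.linalg.norm(w)/7)); print('turn deg',w.round(2),'rows',k,'each',(w/30/k).round(4))
def pushR(d,th,s):
    d=np.array([d[0],d[1],0.]);d/=np.linalg.norm(d);th=np.radians(th)
    x=np.sin(th)*d-np.cos(th)*np.array([0,0,1.]); y=s*np.array([d[1],-d[0],0]); return np.column_stack([x,y,np.cross(x,y)])
E
python3 - <<'E'
from h import *
np.set_printoptions(suppress=True)
o,p,R=st(); print(R.round(3)); 
go([.17,.68,.37],R,p)
p2=p+[0,0,.37-.213]; 
go([.5,.22,.37],R,p2); p3=np.array([.5,.22,.561]); go([.47,-.42,.37],R,p3)
for s in(1,-1):
    Rg=pushR((.15,.99),30,s); Rv=pushR((.15,.99),0,s); turn(R,Rv); turn(Rv,Rg)
E
```

```text
[[-0.     0.237  0.972]
 [-0.001  0.972 -0.237]
 [-1.    -0.001 -0.   ]]
tip [0.1655 0.6798 0.2132] total [-0.5228  0.0037  0.0145] rows 4 each [-0.1307  0.0009  0.0036]
tip [0.1655 0.6798 0.3702] total [ 0.0016 -1.2254  1.446 ] rows 14 each [ 0.0001 -0.0875  0.1033]
tip [0.4999 0.2198 0.37  ] total [ 0.002  -2.0958  0.4075] rows 16 each [ 0.0001 -0.131   0.0255]
turn deg [84.93  0.04  0.05] rows 13 each [0.2178 0.0001 0.0001]
turn deg [-0. 30. -0.] rows 5 each [-0.   0.2 -0. ]
turn deg [-95.07  -0.05   0.04] rows 14 each [-0.2264 -0.0001  0.0001]
turn deg [ -0. -30.   0.] rows 5 each [-0.  -0.2  0. ]
```

```bash
R0='[0,0,0]'; 
python3 -m pendant '{"xyz":[[-0.131,0,0],[-0.131,0,0],[-0.131,0,0],[-0.131,0,0]],"rot":[[0,0,0],[0,0,0],[0,0,0],[0,0,0]]}' 0.2
for i in 1 2 3; do :; done
python3 -m pendant '{"xyz":[[0,-0.0875,0.103],[0,-0.0875,0.103],[0,-0.0875,0.103],[0,-0.0875,0.103],[0,-0.0875,0.103]],"rot":[[0,0,0],[0,0,0],[0,0,0],[0,0,0],[0,0,0]]}'
python3 -m pendant '{"xyz":[[0,-0.0875,0.103],[0,-0.0875,0.103],[0,-0.0875,0.103],[0,-0.0875,0.103],[0,-0.0875,0.103]],"rot":[[0,0,0],[0,0,0],[0,0,0],[0,0,0],[0,0,0]]}'
python3 -m pendant '{"xyz":[[0,-0.0875,0.103],[0,-0.0875,0.103],[0,-0.0875,0.103],[0,-0.0875,0.103],[0,0,0]],"rot":[[0,0,0],[0,0,0],[0,0,0],[0,0,0],[0.2,0,0]]}'
python3 - <<'E'
from h import *
np.set_printoptions(suppress=True)
o,p,R=st(); print(o['t'],o['q'].round(3),o['width'],R.round(3)); go([.47,-.42,.37],R,p)
turn(R,pushR((.15,.99),0,1))
E
```

```text
t: 0.43
ee_pos: [0.1655, 0.6799, 0.5634]
tool_rot: [0.187, 1.563, -0.188]
wrist_force: [-0.2, 0.1, 0.3]
width: 0.0673
t: 0.85
ee_pos: [0.2852, 0.5143, 0.5617]
tool_rot: [0.187, 1.563, -0.187]
wrist_force: [1.1, 0.4, 0.7]
width: 0.0372
t: 1.27
ee_pos: [0.4043, 0.3502, 0.5618]
tool_rot: [0.187, 1.563, -0.187]
wrist_force: [0.8, 1.2, 0.3]
width: 0.036
t: 1.68
ee_pos: [0.5016, 0.2164, 0.5617]
tool_rot: [0.268, 1.554, -0.269]
wrist_force: [-0.4, 0.6, -0.5]
width: 0.0362
1.6833 [ 0.365 -0.026  1.917 -0.001  1.251 -0.864] 0.03621611344173678 [[ 0.     0.335  0.942]
 [-0.001  0.942 -0.335]
 [-1.    -0.001  0.001]]
tip [0.5017 0.2162 0.3707] total [ 0.0046 -2.0332  0.6118] rows 16 each [ 0.0003 -0.1271  0.0382]
turn deg [79.02  0.07  0.02] rows 12 each [0.2195 0.0002 0.0001]
```

```bash

python3 -m pendant '{"xyz":[[0,-0.127,0.0382],[0,-0.127,0.0382],[0,-0.127,0.0382],[0,-0.127,0.0382],[0,-0.127,0.0382]],"rot":[[0,0,0],[0,0,0],[0,0,0],[0,0,0],[0,0,0]]}' | head -1
python3 -m pendant '{"xyz":[[0,-0.127,0.0382],[0,-0.127,0.0382],[0,-0.127,0.0382],[0,-0.127,0.0382],[0,-0.127,0.0382]],"rot":[[0,0,0],[0,0,0],[0,0,0],[0,0,0],[0,0,0]]}'| head -1
python3 -m pendant '{"xyz":[[0,-0.127,0.0382],[0,-0.127,0.0382],[0,-0.127,0.0382],[0,-0.127,0.0382],[0,-0.127,0.0382]],"rot":[[0,0,0],[0,0,0],[0,0,0],[0,0,0],[0,0,0]]}'| head -1
python3 -m pendant '{"xyz":[[0,-0.127,0.0382],[0,0,0],[0,0,0],[0,0,0],[0,0,0]],"rot":[[0,0,0],[0.22,0,0],[0.22,0,0],[0.22,0,0],[0.22,0,0]]}'| head -1
python3 -m pendant '{"xyz":[[0,0,0],[0,0,0],[0,0,0],[0,0,0],[0,0,0]],"rot":[[0.22,0,0],[0.22,0,0],[0.22,0,0],[0.22,0,0],[0.22,0,0]]}'| head -1
python3 -m pendant '{"xyz":[[0,0,0],[0,0,0],[0,0,0],[0,0,0],[0,0,0]],"rot":[[0.22,0,0],[0.22,0,0],[0.22,0,0],[0,0.2,0],[0,0.2,0]]}'| head -1
python3 -m pendant '{"xyz":[[0,0,0],[0,0,0],[0,0,0],[0,0,0]],"rot":[[0,0.2,0],[0,0.2,0],[0,0.2,0],[0,0,0]]}'
python3 - <<'E'
from h import *
np.set_printoptions(suppress=True)
o,p,R=st(); print(o['t'],o['q'].round(3),o['width'],R.round(3)); 
turn(R,pushR((.15,.99),30,1)); go([.52,-.40,.015],R,p)
E
```

```text
t: 2.1
t: 2.52
t: 2.93
t: 3.35
t: 3.77
t: 4.18
t: 4.52
ee_pos: [0.4662, -0.4153, 0.5612]
tool_rot: [1.73, 1.48, -0.993]
wrist_force: [-1.0, -1.1, -0.3]
width: 0.0365
4.5167 [-0.815  0.16   1.738  0.41   1.587 -0.725] 0.036501018973140384 [[ 0.077  0.988 -0.134]
 [ 0.499 -0.155 -0.853]
 [-0.863 -0.001 -0.505]]
turn deg [-0.28 -0.34 -0.1 ] rows 1 each [-0.0092 -0.0112 -0.0034]
tip [ 0.481  -0.32    0.3963] total [0.974  0.1709 0.852 ] rows 10 each [0.0974 0.0171 0.0852]
```

```bash
python3 - <<'E'
from h import *
np.set_printoptions(suppress=True)
o,p,R=st(); go([.525,-.385,.10],R,p,n=10); go([.525,-.385,.015],R,p+np.array([.525,-.385,.10])-(p+R[:,0]*.191))
E
```

```text
tip [ 0.481  -0.32    0.3963] total [0.7557 0.1794 0.6641] rows 10 each [0.0756 0.0179 0.0664]
tip [ 0.525 -0.385  0.1  ] total [0.2445 0.0003 0.1431] rows 3 each [0.0815 0.0001 0.0477]
```

```bash
python3 - <<'E'
from h import *
np.set_printoptions(suppress=True)
o,p,R=st(); go([.525,-.385,.396],R,p,n=2); go([.525,-.385,.10],R,p+np.array([.525,-.385,.396])-(p+R[:,0]*.191),n=8)
E
```

```text
tip [ 0.481  -0.32    0.3963] total [-0.0959  0.1785  0.1657] rows 2 each [-0.0479  0.0893  0.0829]
tip [ 0.525 -0.385  0.396] total [0.8516 0.0009 0.4983] rows 8 each [0.1064 0.0001 0.0623]
```

```bash

python3 -m pendant '{"xyz":[[-0.048,0.089,0.083],[-0.048,0.089,0.083],[0.1064,0,0.0623],[0.1064,0,0.0623],[0.1064,0,0.0623]],"rot":[[0,0,0],[0,0,0],[0,0,0],[0,0,0],[0,0,0]]}'
python3 -m pendant '{"xyz":[[0.1064,0,0.0623],[0.1064,0,0.0623],[0.1064,0,0.0623],[0.1064,0,0.0623],[0.1064,0,0.0623]],"rot":[[0,0,0],[0,0,0],[0,0,0],[0,0,0],[0,0,0]]}'
python3 - <<'E'
from h import *
from rig import *
np.set_printoptions(suppress=True)
for n in("side","top"):
    c=camera(n); cv2.imwrite(f"pics/{n}1.png",c["image"][:,:,::-1])
a=cv2.imread("pics/side1.png")[180:384,150:400]; cv2.imwrite("pics/s1z.png",cv2.resize(a,None,fx=2.5,fy=2.5))
o,p,R=st(); go([.525,-.385,.015],R,p,n=4); print(o['wrist_force'])
E
```

```text
t: 4.93
ee_pos: [0.5102, -0.481, 0.4495]
tool_rot: [1.721, 1.473, -0.999]
wrist_force: [1.0, 0.3, 0.3]
width: 0.0367
t: 5.35
ee_pos: [0.5098, -0.4816, 0.2643]
tool_rot: [1.721, 1.475, -0.998]
wrist_force: [0.2, 0.1, 0.3]
width: 0.037
tip [ 0.5221 -0.3854  0.0951] total [0.2323 0.0113 0.1313] rows 4 each [0.0581 0.0028 0.0328]
[-0.39917134 -0.0015041  -1.06709817]
```

View pics/s1z.png

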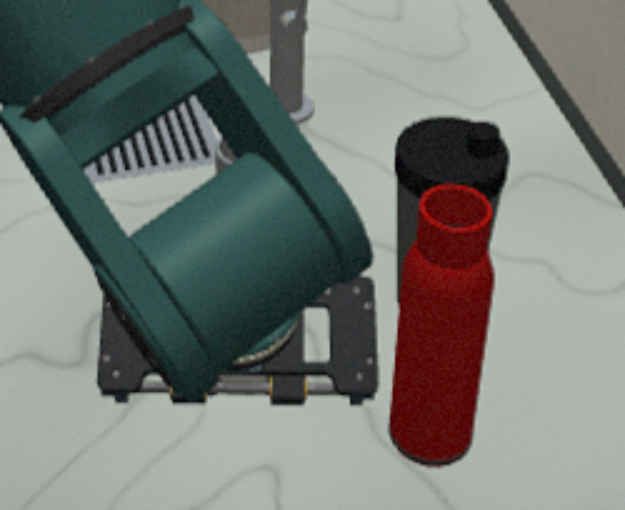

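View pics/top1.png

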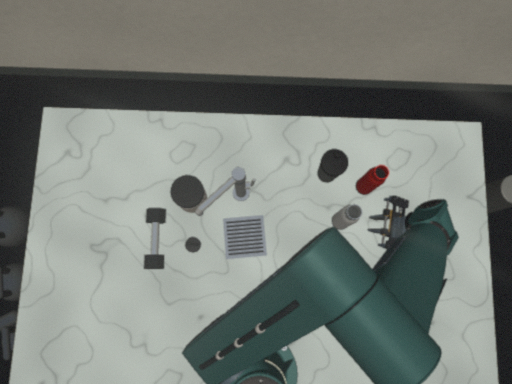

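Picture: the gripper is behind the bottle, its outer end at top pixel (395,198). The red bottle's foot is near (365,190), so I'll check that clearance.

```bash
python3 - <<'E'
from h import *
a=cv2.imread("pics/top1.png")[150:270,310:470]; cv2.imwrite("pics/t1z.png",cv2.resize(a,None,fx=5,fy=5,interpolation=cv2.INTER_CUBIC))
for z in(.1,.15,.2): print(back(TOP,(395,197),z))
o,p,R=st()
for a in(-.079-.0,-.15):
  for s in(1,-1):
    print(p+R[:,0]*(.191+a)+R[:,1]*.089+R[:,2]*s*.038)
E
```

```text
[ 0.61916656 -0.46917927]
[ 0.60965295 -0.45291928]
[ 0.60013935 -0.43665928]
[ 0.5992364  -0.47077924  0.14371134]
[ 0.6095766  -0.40585655  0.18184434]
[ 0.5941997  -0.50604912  0.20512525]
[ 0.6045399  -0.44112643  0.24325824]
```

View pics/t1z.png

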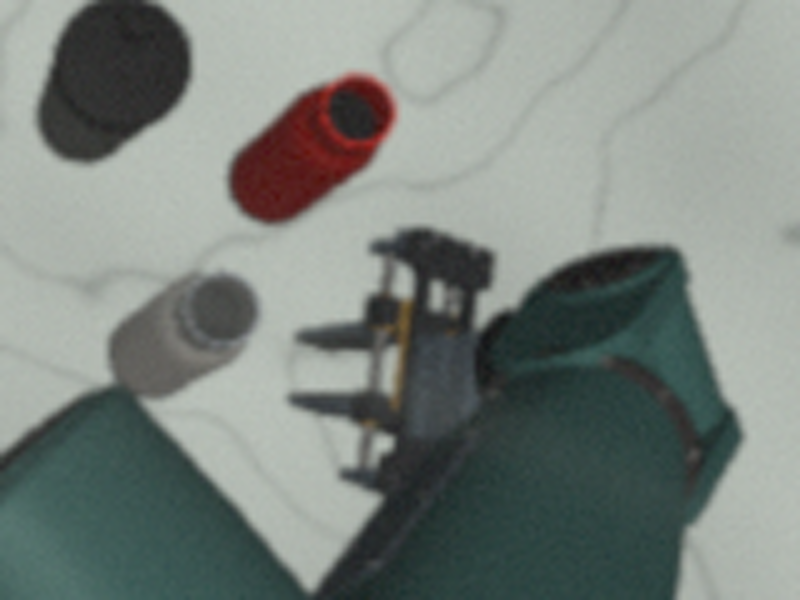

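```bash

python3 -m pendant '{"xyz":[[0.058,0.003,0.033],[0.058,0.003,0.033],[0.058,0.003,0.033],[0.058,0.003,0.033],[0,0,0]],"rot":[[0,0,0],[0,0,0],[0,0,0],[0,0,0],[0,0,0]]}'
python3 - <<'E'
from h import *
np.set_printoptions(suppress=True)
o,p,R=st(); tip=p+.191*R[:,0]; print(tip,o['width'])
B=np.array([.543,-.294]); d=np.array([.1498,.9887])
pre=B-.05*d; go([*pre,.015],R,p,n=4); con=B-.041*d
G=np.array([.475,.060]); end=G-.041*d
print(con,end)
go([*end,.015],R,p-np.array([*tip])+np.array([*pre,.015]))
E
```

```text
t: 5.87
ee_pos: [0.5134, -0.4816, 0.1849]
tool_rot: [1.724, 1.478, -0.997]
wrist_force: [0.3, -0.1, -0.6]
width: 0.0366
[ 0.52776494 -0.38725065  0.01941993] 0.036593570663196205
tip [ 0.5278 -0.3873  0.0194] total [ 0.0868  0.0031 -0.1211] rows 4 each [ 0.0217  0.0008 -0.0303]
[ 0.5368582 -0.3345367] [0.4688582 0.0194633]
tip [ 0.5355 -0.3434  0.015 ] total [ 0.5807 -0.4052 -1.0056] rows 9 each [ 0.0645 -0.045  -0.1117]
```

```bash

python3 -m pendant '{"xyz":[[0.0217,0.0008,-0.0303],[0.0217,0.0008,-0.0303],[0.0217,0.0008,-0.0303],[0.0217,0.0008,-0.0303],[0,0,0]],"rot":[[0,0,0],[0,0,0],[0,0,0],[0,0,0],[0,0,0]]}'
python3 -m pendant '{"xyz":[[0.0058,-0.0005,-0.01],[0.0058,-0.0005,-0.01],[0.0058,-0.0005,-0.01],[0.0058,-0.0005,-0.01],[0,0,0]],"rot":[[0,0,0],[0,0,0],[0,0,0],[0,0,0],[0,0,0]]}'
python3 - <<'E'
from h import *
from rig import *
np.set_printoptions(suppress=True)
for n in("side","top"):
    c=camera(n); cv2.imwrite(f"pics/{n}2.png",c["image"][:,:,::-1])
a=cv2.imread("pics/side2.png")[180:384,150:400]; a=cv2.resize(a,(400,326))
b=cv2.imread("pics/top2.png")[150:250,310:430]; b=cv2.resize(b,(391,326)); cv2.imwrite("pics/z2.png",np.hstack([a,b]))
o,p,R=st(); print(p+.191*R[:,0],o['wrist_force'])
E
```

```text
t: 6.28
ee_pos: [0.5219, -0.4357, 0.1823]
tool_rot: [1.724, 1.478, -0.995]
wrist_force: [0.2, 0.6, -0.1]
width: 0.0364
t: 6.7
ee_pos: [0.523, -0.4241, 0.1817]
tool_rot: [1.725, 1.476, -0.996]
wrist_force: [0.4, -1.9, 1.5]
width: 0.0366
[ 0.53770133 -0.33006841  0.01622262] [-1.10547206 -1.01493322  0.23375295]
```

View pics/z2.png

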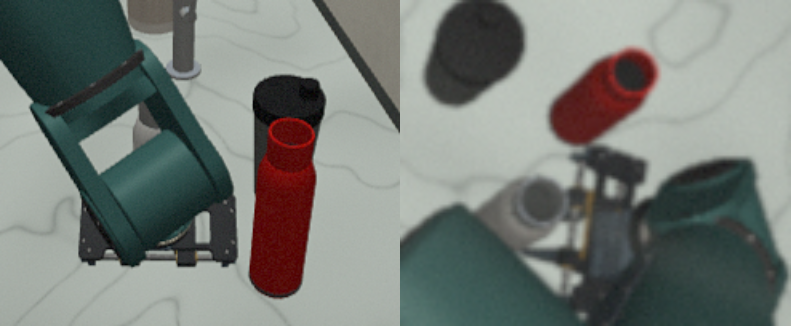

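The fingers have reached the bottle at about the predicted place. The wrist force changed by about 2 N and the bottle is upright. Next is the push.

```bash

python3 - <<'E'
from h import *
np.set_printoptions(suppress=True)
o,p,R=st(); go([.469,.0195,.016],R,p,n=44)
E
```

```text
tip [ 0.5377 -0.3301  0.0162] total [ 0.5585 -0.4063 -0.966 ] rows 44 each [ 0.0127 -0.0092 -0.022 ]
```

```bash

python3 -m pendant '{"xyz":[[0.0064,-0.0046,-0.011],[0.0127,-0.0092,-0.022],[0.0127,-0.0092,-0.022],[0.0127,-0.0092,-0.022],[0.0127,-0.0092,-0.022]],"rot":[[0,0,0],[0,0,0],[0,0,0],[0,0,0],[0,0,0]]}'
python3 -m pendant '{"xyz":[[0.0127,-0.0092,-0.022],[0.0127,-0.0092,-0.022],[0.0127,-0.0092,-0.022],[0.0127,-0.0092,-0.022],[0.0064,-0.0046,-0.011]],"rot":[[0,0,0],[0,0,0],[0,0,0],[0,0,0],[0,0,0]]}'
python3 - <<'E'
from h import *
from rig import *
np.set_printoptions(suppress=True)
for n in("side","top"):
    c=camera(n); cv2.imwrite(f"pics/{n}3.png",c["image"][:,:,::-1])
a=cv2.imread("pics/side3.png")[180:384,150:400]; a=cv2.resize(a,(400,326))
b=cv2.imread("pics/top3.png")[150:270,220:400]; b=cv2.resize(b,(391,261)); b=np.vstack([b,np.zeros((65,391,3),np.uint8)]);cv2.imwrite("pics/z3.png",np.hstack([a,b]))
o,p,R=st(); print(p+.191*R[:,0],o['wrist_force'])
E
```

```text
t: 7.22
ee_pos: [0.5158, -0.3876, 0.1816]
tool_rot: [1.725, 1.476, -0.996]
wrist_force: [0.3, -3.0, 0.7]
width: 0.0364
t: 7.63
ee_pos: [0.5087, -0.3515, 0.1815]
tool_rot: [1.725, 1.477, -0.996]
wrist_force: [0.7, -4.2, 1.1]
width: 0.0367
[ 0.52339814 -0.25735102  0.01616471] [ 0.05283087 -0.33172396 -0.46152593]
```

View pics/z3.png

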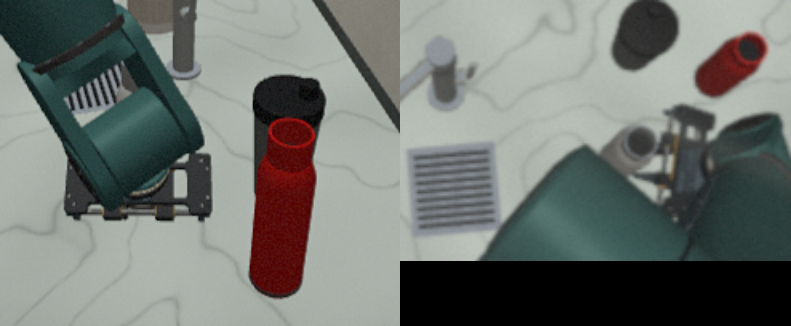

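```bash

python3 -m pendant '{"xyz":[[0.0064,-0.0046,-0.011],[0.0127,-0.0092,-0.022],[0.0127,-0.0092,-0.022],[0.0127,-0.0092,-0.022],[0.0127,-0.0092,-0.022]],"rot":[[0,0,0],[0,0,0],[0,0,0],[0,0,0],[0,0,0]]}'
python3 -m pendant '{"xyz":[[0.0127,-0.0092,-0.022],[0.0127,-0.0092,-0.022],[0.0127,-0.0092,-0.022],[0.0127,-0.0092,-0.022],[0.0127,-0.0092,-0.022]],"rot":[[0,0,0],[0,0,0],[0,0,0],[0,0,0],[0,0,0]]}'
python3 -m pendant '{"xyz":[[0.0127,-0.0092,-0.022],[0.0127,-0.0092,-0.022],[0.0127,-0.0092,-0.022],[0.0127,-0.0092,-0.022],[0.0064,-0.0046,-0.011]],"rot":[[0,0,0],[0,0,0],[0,0,0],[0,0,0],[0,0,0]]}'
python3 - <<'E'
from h import *
from rig import *
np.set_printoptions(suppress=True)
print(back(TOP,(329,215),.235))
for n in("side","top"):
    c=camera(n); cv2.imwrite(f"pics/{n}4.png",c["image"][:,:,::-1])
a=cv2.imread("pics/side4.png")[130:334,150:400]; a=cv2.resize(a,(400,326))
b=cv2.imread("pics/top4.png")[150:270,220:400]; b=cv2.resize(b,(391,261)); b=np.vstack([b,np.zeros((65,391,3),np.uint8)]);cv2.imwrite("pics/z4.png",np.hstack([a,b]))
o,p,R=st(); print(p+.191*R[:,0],o['wrist_force'],o['q'])
E
```

```text
t: 8.15
ee_pos: [0.5018, -0.3161, 0.1816]
tool_rot: [1.725, 1.476, -0.996]
wrist_force: [1.4, -3.5, 0.8]
width: 0.0364
t: 8.57
ee_pos: [0.4941, -0.2763, 0.1816]
tool_rot: [1.725, 1.476, -0.996]
wrist_force: [1.2, -3.4, 0.2]
width: 0.0363
t: 8.98
ee_pos: [0.4869, -0.2402, 0.1815]
tool_rot: [1.725, 1.477, -0.996]
wrist_force: [0.6, -3.8, 1.7]
width: 0.0364
[ 0.52836037 -0.211634  ]
[ 0.50161694 -0.14599198  0.01613465] [-1.47989558 -0.14490375  0.2406314 ] [-0.56749204  0.54194627  2.06598421  0.64112536  0.87257216 -0.91610198]
```

View pics/z4.png

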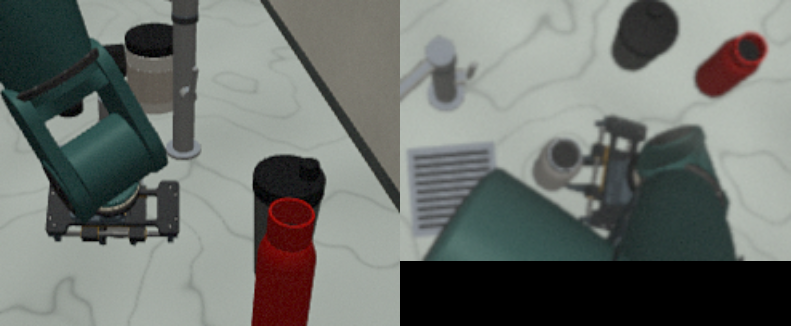

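```bash

python3 - <<'E'
from h import *
print(back(TOP,(296.9,221.3),.235))
o,p,R=st(); go([.469,.0145,.016],R,p,n=20)
E
```

```text
[ 0.50504536 -0.1093441 ]
tip [ 0.5016 -0.146   0.0161] total [ 0.2567 -0.1896 -0.4429] rows 20 each [ 0.0128 -0.0095 -0.0221]
```

```bash

python3 -m pendant '{"xyz":[[0.0064,-0.0048,-0.011],[0.0128,-0.0095,-0.0221],[0.0128,-0.0095,-0.0221],[0.0128,-0.0095,-0.0221],[0.0128,-0.0095,-0.0221]],"rot":[[0,0,0],[0,0,0],[0,0,0],[0,0,0],[0,0,0]]}'
python3 -m pendant '{"xyz":[[0.0128,-0.0095,-0.0221],[0.0128,-0.0095,-0.0221],[0.0128,-0.0095,-0.0221],[0.0128,-0.0095,-0.0221],[0.0128,-0.0095,-0.0221]],"rot":[[0,0,0],[0,0,0],[0,0,0],[0,0,0],[0,0,0]]}'
python3 -m pendant '{"xyz":[[0.0128,-0.0095,-0.0221],[0.0128,-0.0095,-0.0221],[0.0128,-0.0095,-0.0221],[0.0128,-0.0095,-0.0221],[0.0064,-0.0048,-0.011]],"rot":[[0,0,0],[0,0,0],[0,0,0],[0,0,0],[0,0,0]]}'
python3 - <<'E'
from h import *
from rig import *
np.set_printoptions(suppress=True)
for n in("side","top"):
    c=camera(n); cv2.imwrite(f"pics/{n}5.png",c["image"][:,:,::-1])
a=cv2.imread("pics/side5.png")[80:284,130:380]; a=cv2.resize(a,(400,326))
b=cv2.imread("pics/top5.png")[150:270,220:340]; b=cv2.resize(b,(326,326));cv2.imwrite("pics/z5.png",np.hstack([a,b]))
o,p,R=st(); print(p+.191*R[:,0],o['wrist_force'],o['q'])
E
```

```text
t: 9.5
ee_pos: [0.4797, -0.2045, 0.1815]
tool_rot: [1.725, 1.476, -0.996]
wrist_force: [0.5, -2.8, 0.5]
width: 0.0364
t: 9.92
ee_pos: [0.4716, -0.1644, 0.1815]
tool_rot: [1.725, 1.476, -0.996]
wrist_force: [0.9, -3.9, 1.3]
width: 0.0365
t: 10.33
ee_pos: [0.4641, -0.1281, 0.1814]
tool_rot: [1.725, 1.477, -0.996]
wrist_force: [1.2, -4.5, 2.1]
width: 0.0366
[ 0.47866034 -0.03395218  0.01598728] [ 0.19310401 -1.24623465  0.68048363] [-0.39726199  0.47781163  2.19881608  0.77434938  0.76748234 -0.89239495]
```

View pics/z5.png

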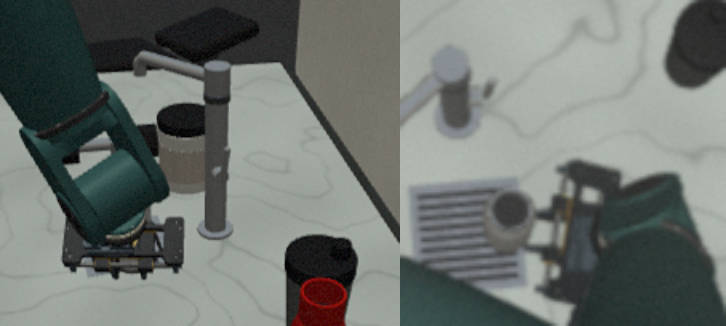

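```bash

python3 - <<'E'
from h import *
m=back(TOP,(261.0,227.8),.235);print(m)
o,p,R=st(); tip=p+.191*R[:,0]; print(m-tip[:2]); go([.475-.0055,.060-.043,.016],R,p,n=7)
E
```

```text
[0.48094206 0.00403955]
[0.00228173 0.03799173]
tip [ 0.4787 -0.034   0.016 ] total [ 0.0816 -0.0562 -0.1413] rows 7 each [ 0.0117 -0.008  -0.0202]
```

```bash

python3 -m pendant '{"xyz":[[0.0058,-0.004,-0.01],[0.0117,-0.008,-0.0202],[0.0117,-0.008,-0.0202],[0.0117,-0.008,-0.0202],[0.0117,-0.008,-0.0202]],"rot":[[0,0,0],[0,0,0],[0,0,0],[0,0,0],[0,0,0]]}'
python3 -m pendant '{"xyz":[[0.0117,-0.008,-0.0202],[0.0117,-0.008,-0.0202],[0.006,-0.004,-0.01],[0,0,0]],"rot":[[0,0,0],[0,0,0],[0,0,0],[0,0,0]]}'
python3 - <<'E'
from h import *
from rig import *
np.set_printoptions(suppress=True)
for n in("side","top"):
    c=camera(n); cv2.imwrite(f"pics/{n}6.png",c["image"][:,:,::-1])
a=cv2.imread("pics/side6.png")[80:284,130:380]; a=cv2.resize(a,(400,326))
b=cv2.imread("pics/top6.png")[150:270,200:320]; b=cv2.resize(b,(360,360),interpolation=cv2.INTER_CUBIC);b=b[:326];cv2.imwrite("pics/z6.png",np.hstack([a,b]))
o,p,R=st(); print(p+.191*R[:,0],o['wrist_force'],R)
go([.4575,-.07,.016],R,p)
E
```

```text
t: 10.85
ee_pos: [0.4584, -0.0957, 0.1813]
tool_rot: [1.725, 1.476, -0.996]
wrist_force: [0.2, -3.5, 1.3]
width: 0.0364
t: 11.18
ee_pos: [0.4551, -0.0773, 0.1812]
tool_rot: [1.724, 1.478, -0.996]
wrist_force: [0.9, -0.9, 0.6]
width: 0.0363
[0.46976032 0.01655591 0.01580602] [0.73530306 0.54364474 0.37798753] [[ 0.07634299  0.9881187  -0.13339108]
 [ 0.49450443 -0.15369127 -0.85547903]
 [-0.86581587 -0.00065265 -0.50036232]]
tip [0.4698 0.0166 0.0158] total [-0.1464  0.004   0.252 ] rows 3 each [-0.0488  0.0013  0.084 ]
```

View pics/z6.png

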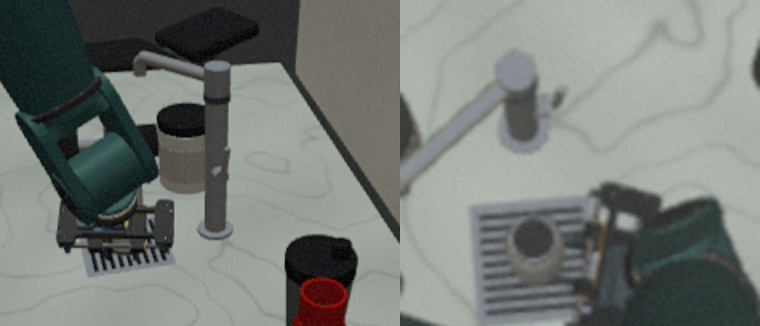

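```bash

python3 -m pendant '{"xyz":[[-0.024,0,0.042],[-0.049,0.001,0.084],[-0.049,0.001,0.084],[-0.049,0.001,0.084],[0,0,0]],"rot":[[0,0,0],[0,0,0],[0,0,0],[0,0,0],[0,0,0]]}'
python3 - <<'E'
from h import *
from rig import *
np.set_printoptions(suppress=True)
for n in("side","top"):
    c=camera(n); cv2.imwrite(f"pics/{n}7.png",c["image"][:,:,::-1])
a=cv2.imread("pics/side7.png")[80:284,130:380]; a=cv2.resize(a,(400,326))
b=cv2.imread("pics/top7.png")[150:270,200:320]; b=cv2.resize(b,(360,360),interpolation=cv2.INTER_CUBIC);b=b[:326];cv2.imwrite("pics/z7.png",np.hstack([a,b]))
o,p,R=st(); tip=p+.191*R[:,0]; print(tip,o['q'])
go([.48,-.13,.42],R,p); Rv=pushR((.15,.99),0,1); turn(R,Rv)
pn=np.array([.48,-.13,.42])-R[:,0]*.191; print(pn)
E
```

```text
t: 11.7
ee_pos: [0.4404, -0.1828, 0.1817]
tool_rot: [1.727, 1.473, -0.997]
wrist_force: [1.7, 0.6, 0.5]
width: 0.0364
[ 0.45506529 -0.08552534  0.01607644] [-0.51419471  0.47612084  2.20195582  0.71125495  0.8008277  -0.94718413]
tip [ 0.4551 -0.0855  0.0161] total [-1.2326  0.1047 -0.5582] rows 10 each [-0.1233  0.0105 -0.0558]
turn deg [ -0.38 -30.02  -0.08] rows 5 each [-0.0025 -0.2002 -0.0005]
[ 0.46511881 -0.22440125  0.58537217]
```

View pics/z7.png

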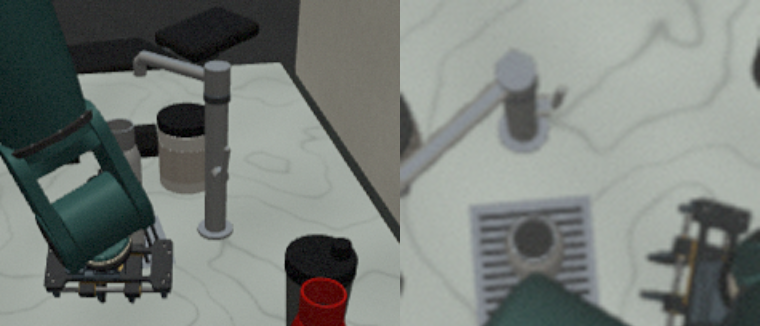

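```bash

python3 -m pendant '{"xyz":[[-0.123,0.01,-0.056],[-0.123,0.01,-0.056],[-0.123,0.01,-0.056],[-0.123,0.01,-0.056],[-0.123,0.01,-0.056]],"rot":[[0,0,0],[0,0,0],[0,0,0],[0,0,0],[0,0,0]]}' 1 5 | head -1
python3 -m pendant '{"xyz":[[-0.123,0.01,-0.056],[-0.123,0.01,-0.056],[-0.123,0.01,-0.056],[-0.123,0.01,-0.056],[-0.123,0.01,-0.056]],"rot":[[0,0,0],[0,0,0],[0,0,0],[0,0,0],[0,0,0]]}' 
python3 -m pendant '{"xyz":[[0,0,0],[0,0,0],[0,0,0],[0,0,0],[0,0,0]],"rot":[[0,-0.2,0],[0,-0.2,0],[0,-0.2,0],[0,-0.2,0],[0,-0.2,0]]}' 
python3 - <<'E'
from h import *
from rig import *
np.set_printoptions(suppress=True)
print("mouth",back(TOP,(244.2,229.2),.235))
o,p,R=st(); tip=p+.191*R[:,0]; print(tip,o['q']); print(R.round(3),o['width'])
go([.50,.20,.38],R,p); C=np.array([.638,.078])
go([.59,.23,.38],R,np.array([.50,.20,.38])-.191*R[:,0]); 
E
```

```text
t: 12.22
t: 12.63
ee_pos: [0.4638, -0.2211, 0.5869]
tool_rot: [1.724, 1.478, -0.995]
wrist_force: [0.1, -0.5, 0.6]
width: 0.0007
t: 13.05
ee_pos: [0.4641, -0.2212, 0.5848]
tool_rot: [1.318, 1.13, -1.324]
wrist_force: [-0.0, -0.5, -0.6]
width: 0.0007
mouth [0.47492743 0.05691646]
[ 0.46399177 -0.22204661  0.3937831 ] [-0.48953493 -0.10297191  1.9477301  -0.00421684  1.29555268 -0.33503358]
[[-0.001  0.988 -0.153]
 [-0.004 -0.153 -0.988]
 [-1.    -0.     0.004]] 0.000693134169915068
tip [ 0.464  -0.222   0.3938] total [ 0.04   -0.0963 -1.4088] rows 11 each [ 0.0036 -0.0088 -0.1281]
tip [0.5  0.2  0.38] total [-0.0007  0.2812 -0.1447] rows 3 each [-0.0002  0.0937 -0.0482]
```

```bash

python3 -m pendant '{"xyz":[[0.0036,-0.009,-0.128],[0.0036,-0.009,-0.128],[0.0036,-0.009,-0.128],[0.0036,-0.009,-0.128],[0.0036,-0.009,-0.128]],"rot":[[0,0,0],[0,0,0],[0,0,0],[0,0,0],[0,0,0]]}' | head -1
python3 -m pendant '{"xyz":[[0.0036,-0.009,-0.128],[0.0036,-0.009,-0.128],[0.0036,-0.009,-0.128],[0.0036,-0.009,-0.128],[0.0036,-0.009,-0.128]],"rot":[[0,0,0],[0,0,0],[0,0,0],[0,0,0],[0,0,0]]}' |head -1
python3 -m pendant '{"xyz":[[0.0036,-0.009,-0.128],[0,0.094,-0.048],[0,0.094,-0.048],[0,0.094,-0.048],[0,0,0]],"rot":[[0,0,0],[0,0,0],[0,0,0],[0,0,0],[0,0,0]]}' 
python3 - <<'E'
from h import *
from rig import *
np.set_printoptions(suppress=True)
for n in("side","top"):
    c=camera(n); cv2.imwrite(f"pics/{n}8.png",c["image"][:,:,::-1])
a=cv2.imread("pics/side8.png")[60:264,130:380]; a=cv2.resize(a,(400,326))
b=cv2.imread("pics/top8.png")[130:250,180:300]; b=cv2.resize(b,(360,360),interpolation=cv2.INTER_CUBIC);b=b[:326];cv2.imwrite("pics/z8.png",np.hstack([a,b]))
o,p,R=st(); tip=p+.191*R[:,0]; print(tip,o['q']); C=np.array([.638,.078])
go([.59,.225,.273],R,p); 
E
```

```text
t: 13.47
t: 13.88
t: 14.3
ee_pos: [0.5929, 0.2317, 0.5718]
tool_rot: [1.32, 1.134, -1.322]
wrist_force: [0.1, 0.1, -0.3]
width: -0.0001
[0.58973448 0.23026657 0.38098195] [0.33526684 0.12262246 1.74252281 0.00043013 1.27877243 0.48886998]
tip [0.5897 0.2303 0.381 ] total [0.3599 0.0044 0.017 ] rows 3 each [0.12   0.0015 0.0057]
```

View pics/z8.png

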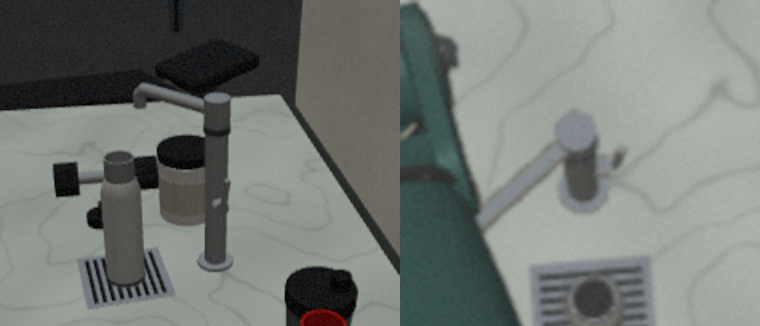

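```bash
python3 - <<'E'
from h import *
o,p,R=st(); tip=p+.191*R[:,0]; q=proj(SIDE,tip); print(q,((q-[130,60])*1.6))
a=cv2.imread("pics/side8.png")[60:264,130:380]
# bottle in side: mouth crop px 118,158
m=np.array([118,158])/1.6+[130,60]; print(back(SIDE,m,.235), "spout end",back(SIDE,np.array([140,106])/1.6+[130,60],.26))
E
```

```text
[238.75940441  78.70669554] [174.01504706  29.93071287]
[0.47713568 0.05267209] spout end [0.5242173  0.19782765]
```

```bash

python3 -m pendant '{"xyz":[[0.12,0.0015,0.0057],[0.12,0.0015,0.0057],[0.12,0.0015,0.0057],[0,0,0]],"rot":[[0,0,0],[0,0,0],[0,0,0],[0,0,0]]}' 
python3 - <<'E'
from h import *
np.set_printoptions(suppress=True)
o,p,R=st(); C=np.array([.638,.078])
for f in(122,138,152,166,172):
    f=np.radians(f); g=np.array([*(C+.143*np.array([np.cos(f),np.sin(f)])),.273]); go(g,R,p,lim=.009); p=g-.191*R[:,0]
E
```

```text
t: 14.73
ee_pos: [0.588, 0.2234, 0.4586]
tool_rot: [1.315, 1.136, -1.331]
wrist_force: [-1.5, -0.7, -1.8]
width: 0.0004
tip [0.5863 0.2228 0.2676] total [-0.0171 -0.0672  0.09  ] rows 4 each [-0.0043 -0.0168  0.0225]
tip [0.5622 0.1993 0.273 ] total [ 0.0012 -0.0873  0.0999] rows 5 each [ 0.0002 -0.0175  0.02  ]
tip [0.5317 0.1737 0.273 ] total [ 0.0009 -0.0512  0.1043] rows 4 each [ 0.0002 -0.0128  0.0261]
tip [0.5117 0.1451 0.273 ] total [ 0.0007 -0.0244  0.1136] rows 4 each [ 0.0002 -0.0061  0.0284]
tip [0.4992 0.1126 0.273 ] total [ 0.0002 -0.0019  0.0499] rows 2 each [ 0.0001 -0.0009  0.0249]
```

```bash

python3 -m pendant '{"xyz":[[-0.0043,-0.0168,0.0225],[-0.0043,-0.0168,0.0225],[-0.0043,-0.0168,0.0225],[-0.0022,-0.0084,0.0112],[-0.0022,-0.0084,0.0112]],"rot":[[0,0,0],[0,0,0],[0,0,0],[0,0,0],[0,0,0]]}' 
python3 -m pendant '{"xyz":[[0,-0.0088,0.01],[0,-0.0088,0.01],[0,-0.0088,0.01],[0,-0.0088,0.01],[0,-0.0088,0.01]],"rot":[[0,0,0],[0,0,0],[0,0,0],[0,0,0],[0,0,0]]}' 
python3 -m pendant '{"xyz":[[0,-0.0088,0.01],[0,-0.0088,0.01],[0,-0.0088,0.01],[0,-0.0088,0.01],[0,-0.0088,0.01]],"rot":[[0,0,0],[0,0,0],[0,0,0],[0,0,0],[0,0,0]]}' 
python3 - <<'E'
from h import *
from rig import *
np.set_printoptions(suppress=True)
for n in("side","top"):
    c=camera(n); cv2.imwrite(f"pics/{n}9.png",c["image"][:,:,::-1])
a=cv2.imread("pics/side9.png")[60:264,130:380]; a=cv2.resize(a,(400,326))
b=cv2.imread("pics/top9.png")[130:250,180:300]; b=cv2.resize(b,(360,360),interpolation=cv2.INTER_CUBIC);b=b[:326];cv2.imwrite("pics/z9.png",np.hstack([a,b]))
o,p,R=st(); tip=p+.191*R[:,0]; print(tip,o['wrist_force'])
E
```

```text
t: 15.15
ee_pos: [0.5662, 0.1999, 0.4724]
tool_rot: [1.324, 1.131, -1.32]
wrist_force: [0.0, 0.5, -0.3]
width: 0.0004
t: 15.57
ee_pos: [0.5511, 0.1874, 0.4705]
tool_rot: [1.322, 1.132, -1.322]
wrist_force: [0.5, 1.1, 0.8]
width: 0.0006
t: 15.98
ee_pos: [0.5357, 0.1746, 0.4704]
tool_rot: [1.322, 1.132, -1.323]
wrist_force: [1.9, 0.4, -0.4]
width: 0.0006
[0.53542023 0.17452861 0.27940259] [0.91361432 0.56770248 0.69945629]
```

View pics/z9.png

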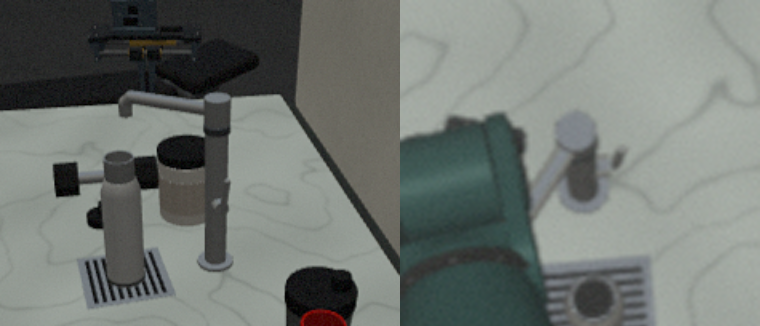

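```bash

python3 -m pendant '{"xyz":[[0,-0.0064,0.013],[0,-0.0064,0.013],[0,-0.0064,0.013],[0,-0.0064,0.013],[0,-0.0064,0.013]],"rot":[[0,0,0],[0,0,0],[0,0,0],[0,0,0],[0,0,0]]}' 
python3 -m pendant '{"xyz":[[0,-0.0064,0.013],[0,-0.0064,0.013],[0,-0.0064,0.013],[0,-0.0032,0.014],[0,-0.0032,0.014]],"rot":[[0,0,0],[0,0,0],[0,0,0],[0,0,0],[0,0,0]]}' 
python3 -m pendant '{"xyz":[[0,-0.0032,0.014],[0,-0.0032,0.014],[0,-0.0032,0.014],[0,-0.0032,0.014],[0,0,0]],"rot":[[0,0,0],[0,0,0],[0,0,0],[0,0,0],[0,0,0]]}' 
python3 - <<'E'
from h import *
from rig import *
np.set_printoptions(suppress=True)
for n in("side","top"):
    c=camera(n); cv2.imwrite(f"pics/{n}10.png",c["image"][:,:,::-1])
a=cv2.imread("pics/side10.png")[60:264,130:380]; a=cv2.resize(a,(400,326))
b=cv2.imread("pics/top10.png")[130:250,180:300]; b=cv2.resize(b,(360,360),interpolation=cv2.INTER_CUBIC);b=b[:326];cv2.imwrite("pics/z10.png",np.hstack([a,b]))
o,p,R=st(); tip=p+.191*R[:,0]; print(tip,o['wrist_force'])
E
```

```text
t: 16.5
ee_pos: [0.5232, 0.1567, 0.4705]
tool_rot: [1.323, 1.132, -1.322]
wrist_force: [1.2, 0.5, 0.1]
width: 0.0002
t: 16.92
ee_pos: [0.5126, 0.138, 0.4705]
tool_rot: [1.322, 1.132, -1.322]
wrist_force: [1.8, 1.0, 0.4]
width: 0.0001
t: 17.33
ee_pos: [0.5061, 0.1218, 0.4704]
tool_rot: [1.322, 1.132, -1.323]
wrist_force: [-0.0, -0.0, 0.8]
width: 0.0007
[0.50624162 0.12219379 0.27943578] [-1.04103683 -0.72749482 -0.02200886]
```

View pics/z10.png

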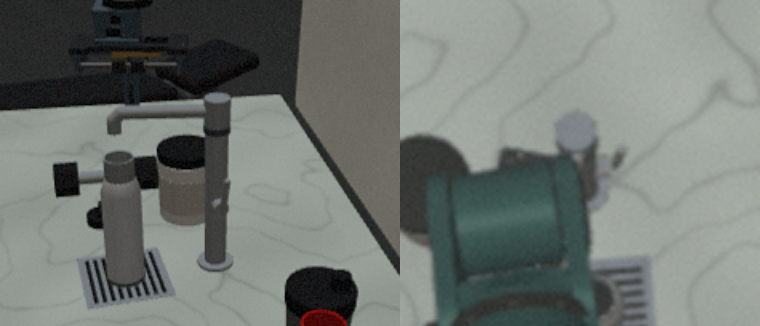

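```bash
python3 - <<'E'
from h import *
a=cv2.imread("pics/side10.png")[115:180,185:275]; cv2.imwrite("pics/z10b.png",cv2.resize(a,None,fx=8,fy=8,interpolation=cv2.INTER_CUBIC))
E
```

```text
(no output)
```

View pics/z10b.png

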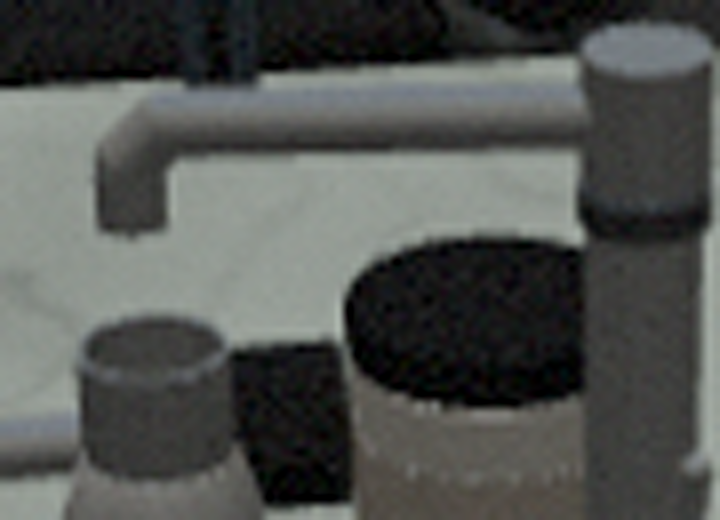

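```bash
cat >> h.py <<'E'
def zz(u,v,k=8,off=(185,115)): return ((u+.5)/k-.5+off[0],(v+.5)/k-.5+off[1])
def ang(P,C=np.array([.638,.078])):
    d=np.asarray(P)-C; return np.degrees(np.arctan2(d[1],d[0]))%360,np.linalg.norm(d)
E
python3 - <<'E'
from h import *
o=back(SIDE,zz(131,221),.26); m=back(SIDE,zz(155,349),.235); print(o,m,o-m,ang(o),ang(m),ang([.475,.057]))
# column head by side
print(back(SIDE,zz(646,50),.317))
for a in (172,175,178,180,184,187.5):
    r=np.radians(a); P=np.array([.638+.165*np.cos(r),.078+.165*np.sin(r),.26]); q=proj(SIDE,P); print(a,(q-[185,115]+.5)*8-.5)
E
```

```text
[0.47372537 0.09873288] [0.47776812 0.05576238] [-0.00404276  0.04297049] (np.float64(172.80680980689507), np.float64(0.16557780006804593)) (np.float64(187.90126466629476), np.float64(0.16176763218553641)) (np.float64(187.34122581136415), np.float64(0.16434719346554114))
[0.63745934 0.07714572]
172 [133.41368191 217.96245532]
175 [131.61582748 229.22405099]
178 [131.2180765  240.59238166]
180 [131.74497013 248.21573464]
184 [134.73347279 263.5272081 ]
187.5 [139.49729048 276.94494263]
```

```bash

python3 -m pendant '{"xyz":[[0,-0.0012,0.011],[0,-0.0012,0.011],[0,-0.001,0.011],[0,-0.001,0.011],[0,0,0.011]],"rot":[[0,0,0],[0,0,0],[0,0,0],[0,0,0],[0,0,0]]}' 
python3 -m pendant '{"xyz":[[0,0,0.011],[0,0,0.011],[0,0,0.011],[0,0,0.011],[0,0,0.007]],"rot":[[0,0,0],[0,0,0],[0,0,0],[0,0,0],[0,0,0]]}' 
python3 -m pendant '{"xyz":[[0,0,0],[0,0,0]],"rot":[[0,0,0],[0,0,0]]}' 
python3 - <<'E'
from h import *
from rig import *
c=camera("side"); cv2.imwrite("pics/side11.png",c["image"][:,:,::-1])
a=cv2.imread("pics/side11.png")[115:180,185:275]; cv2.imwrite("pics/z11b.png",cv2.resize(a,None,fx=8,fy=8,interpolation=cv2.INTER_CUBIC))
o,p,R=st(); tip=p+.191*R[:,0]; print(tip)
E
```

```text
t: 17.85
ee_pos: [0.5024, 0.106, 0.4705]
tool_rot: [1.323, 1.132, -1.322]
wrist_force: [1.0, 1.8, -0.1]
width: 0.0006
t: 18.27
ee_pos: [0.5001, 0.0908, 0.4705]
tool_rot: [1.323, 1.132, -1.323]
wrist_force: [0.4, 1.2, 0.2]
width: 0.0004
t: 18.43
ee_pos: [0.5001, 0.091, 0.4704]
tool_rot: [1.322, 1.132, -1.323]
wrist_force: [0.1, 0.3, 0.4]
width: 0.0005
[0.50006181 0.0910991  0.27940517]
```

View pics/z11b.png

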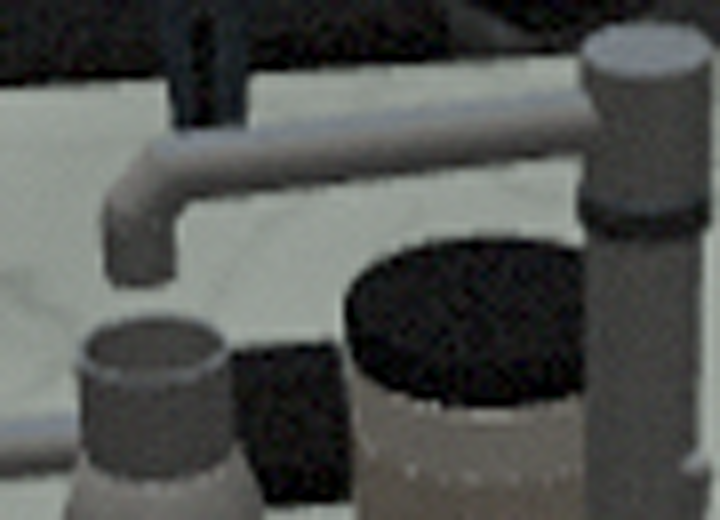

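```bash
python3 - <<'E'
from h import *
for v in(270,273,276):
  o=back(SIDE,zz(140,v),.26); m=back(SIDE,zz(155,349),.235); print(o,o-m,ang(o))
# model-based: where does outlet at angle project with tube left/right edges
E
```

```text
[0.4748121 0.0614924] [-0.00295602  0.00573002] (np.float64(185.77622015785246), np.float64(0.1640207030859414))
[0.474706   0.05930481] [-0.00306213  0.00354242] (np.float64(186.53123828414985), np.float64(0.164360707823264))
[0.47460024 0.05712451] [-0.00316788  0.00136212] (np.float64(187.2805075078686), np.float64(0.16472785691820876))
```

```bash

python3 -m pendant '{"xyz":[[0,0,0.004],[0,0,0.004],[0,0,0],[0,0,0]],"rot":[[0,0,0],[0,0,0],[0,0,0],[0,0,0]]}' 
python3 -m pendant '{"xyz":[[0,0,-0.03],[0,0,-0.08],[0,0,-0.13],[0,0,-0.13],[0,0,-0.1]],"rot":[[0,0,0],[0,0,0],[0,0,0],[0,0,0],[0,0,0]]}' 
python3 -m pendant '{"xyz":[[-0.1,0,-0.09],[-0.1,0,-0.09],[-0.1,0,-0.09],[-0.1,0,-0.09],[0,0,-0.13]],"rot":[[0,0,0],[0,0,0],[0,0,0],[0,0,0],[0,0,0]]}' 
python3 -m pendant '{"xyz":[[0,0,-0.13],[0,0,-0.1],[0,0,0],[0,0,0]],"rot":[[0,0,0],[0,0,0],[0,0,0],[0,0,0]]}' 
python3 - <<'E'
from h import *
from rig import *
for n in("side","top"):
    c=camera(n); cv2.imwrite(f"pics/{n}12.png",c["image"][:,:,::-1])
a=cv2.imread("pics/side12.png")[115:180,185:275]; a=cv2.resize(a,None,fx=8,fy=8,interpolation=cv2.INTER_CUBIC);cv2.imwrite("pics/z12a.png",a)
b=cv2.imread("pics/top12.png")[100:300,140:400]; cv2.imwrite("pics/z12b.png",cv2.resize(b,None,fx=3,fy=3,interpolation=cv2.INTER_CUBIC))
E
```

```text
t: 18.82
ee_pos: [0.4998, 0.0888, 0.4705]
tool_rot: [1.322, 1.132, -1.322]
wrist_force: [0.7, 0.5, -0.1]
width: 0.0005
t: 19.23
ee_pos: [0.5216, 0.2309, 0.4706]
tool_rot: [1.323, 1.132, -1.322]
wrist_force: [0.6, -1.2, -0.4]
width: 0.0004
t: 19.65
ee_pos: [0.5443, 0.3748, 0.5975]
tool_rot: [1.329, 1.13, -1.316]
wrist_force: [0.7, -0.5, 1.6]
width: 0.0005
t: 19.98
ee_pos: [0.5545, 0.4434, 0.5895]
tool_rot: [1.32, 1.133, -1.322]
wrist_force: [-1.1, -1.1, -0.5]
width: 0.0006
```

View pics/z12a.png

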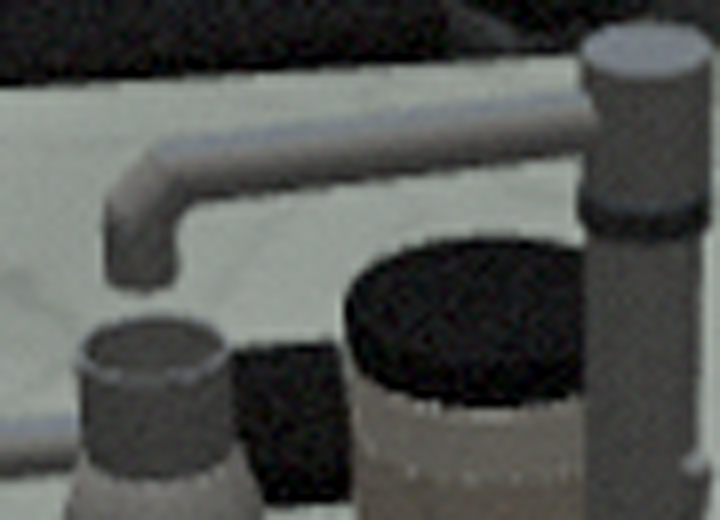

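View pics/z12b.png

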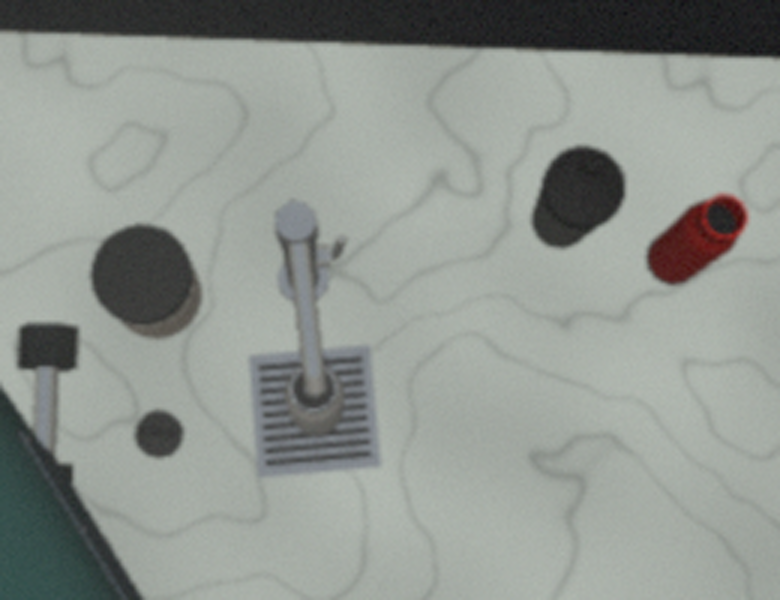

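The side view puts the outlet at zoom (141,277), about 3 mm from the mouth centre. In the top view the spout's end is centred over the mouth, the bottle stands on the grate, and the other objects look unmoved. The arm is clear, so I'll hand in.

```bash
python3 - <<'E'
from h import *
o=back(SIDE,zz(141,277),.26); m=back(SIDE,zz(155,349),.235); print(o,m,o-m, back(TOP,((314.5)/3-.5+140,387.5/3-.5+100),.235))
from rig import *
print(sign_off(), get_obs()['t'])
E
```

```text
[0.47487419 0.05635177] [0.47776812 0.05576238] [-0.00289393  0.00058939] [0.47662664 0.05655507]
the job is handed in; nothing more can be done
the job is handed in; nothing more can be done
```

The job is handed in. The bottle stands upright on the drip grate with the spout's outlet over its mouth. `sign_off()` gives no verdict, so the results below are my own camera checks.

- **Bottle:** I slid it about 0.36 m with two part-open, tilted fingers at roughly 2 cm height. Wrist force read about 3 to 5 N at the end of each pushing call. From the camera images its axis is within about 5 mm of the grate's centre on each side (limit 42 mm).
- **Spout:** I pushed it round from about +0.9 rad with the closed fingers. Wrist force read about 2 N at the end of each call.
- **Alignment:** the last check put the outlet at (0.475, 0.056) m. The mouth was at (0.478, 0.056) m from the side camera and (0.477, 0.057) m from the top camera. That is about 3 mm apart against the 15 mm limit.
- **Other things:** the shaker, tub, cap, red bottle and the visible part of the dumbbell looked unmoved in the last top view. I judged most of these by eye, and the arm hid part of the dumbbell in that picture.
- **Arm and time:** the arm was clear of everything. It took about 20 s of the 72 s allowed.

No check failed. Estimates from the two cameras differed by up to about 4 mm.

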